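Hang the glazed-pot carrier on the drying rail

ROBOT

A 6-joint arm with a two-finger parallel gripper is mounted at the origin on the work surface. World frame = base frame: x ahead of the robot, y to its left, z up, the work surface at z = 0. Lengths are in mm, angles in degrees, forces in N, time in s.
With the tool pointing down it reaches from about 250 to 725 mm from the base axis. Payload 4 kg.
Tool frame: the origin (TCP) lies at the very end of the fingers, on their centre line; the grasp point (between the pads) lies behind it (bot.hold_point_z is the z of the grasp point in the tool frame, in mm); z points along the fingers, y is the direction in which the jaws open and shut (so a half turn about z gives the same grasp; the last joint's range is limited). The gripper opens to 85 mm and grips with 20 to 120 N. Pads are 22 mm wide; open, the fingers measure 114 mm over their backs; the gripper's body (76 mm by 85 mm) begins 54 mm behind the grasp point. The pads swing forward as they close: fully open they stand 13 mm farther back than shut.
Start: joints at [63.827, 13.785, 0.286, 76.501, 0, 90], TCP at [220.537, 448.735, 231.306] pointing down, gripper open.
Joint ranges: [-155.79, 155.79], [-60.16, 107.12], [-62.33, 73.08], [-114, 123.19], [-81.49, 82.49], [-180, 180]. Speed limits (degrees/s): [159.86, 159.86, 180, 180, 180, 180].

INTERFACE

Orientations are given as [roll, pitch, yaw] about the fixed x, y, z axes, in that order (R = Rz(yaw) Ry(pitch) Rx(roll)).
In Python, from plant import bot gives the robot as it stands. The module is installed in compiled form; this text tells all that it offers. Calls block until the motion is done:
- bot.move_pose(position, orientation): joint-space move of the TCP to a pose.
- bot.move_linear(position, v=150, orientation=None): straight line of the TCP; orientation=None keeps the orientation; v is the mean speed in mm/s.
- bot.set_joints(angles): joint-space move.
- bot.command_gripper(opening, strength=None): finger opening in mm; strength is the grip in N (None keeps the last); returns when the fingers have stopped.
- bot.dwell(seconds).
- bot.solve_ik(position, orientation): joint angles nearest the present ones, or None.
- bot.state(): the state.
- bot.snapshot(name): name is "scene" or "top" or "wrist"; returns the picture (480x640x3 uint8, red, green, blue); there is no depth.
- bot.camera_info(name): a dict with "vfov" (degrees; the focal length in pixels is half the picture's height over the tangent of half this angle, whatever the lens; pixels are square), "cx", "cy" (the principal point, pixels), "k1" (the pictures are not rectified: a ray, as slopes to the right and down, at radius r is drawn at 1 + k1 r^2 times it, then the intrinsics apply), "R" (3x3) and "t" (3): a world point X has camera coordinates R X + t. Camera axes: x right, y down, z forward; pixel columns grow to the right and rows downward; lengths in mm; the calibration is good to about 2 mm. A picture is of the moment at which its call begins: read the wrist's pose just before it. camera_info takes no time and is no camera call; for the wrist camera it gives the pose at the moment of the call.
A pose or a line that the arm cannot do raises bot.PlanningError and nothing moves.
- bot.hand_in(): hands the job in, once; it reports no verdict.
The state is a dict: "time": time; "q": joint angles; "joint_velocities": joint speeds; "effort": joint torques, N m; "position": TCP position; "eef_rot": TCP orientation; "force": force on the tool from outside, world axes, zero at the start; "moment": the same for the moment, N m; "opening": finger opening in mm.
Only numpy, scipy, OpenCV 4.12 (cv2) and the standard library are available. Lean on these libraries where they do the work, as an engineer would, in place of code of your own. Each camera call takes 0.05 s, during which the arm holds its last target.

TASK

Hang the blue carrier with its pot on the drying rail: first tip the keeper arm up out of the way (press its red tail pad down until the arm stands well up), then lift the carrier over the rail's front lip and lower it between the two yellow stops until both hooks rest on the lip, noses behind it, and only then let go. Leave the keeper up, the blue carrier hanging straight and still, and the white carrier, the bowl, the brush and the green-capped jar where they are.

Things in the scene. Friction and masses are not known exactly. Their poses are not given: they have to be found in the camera images.
- rail: Fixed aluminium rail, 290 mm long, on grey posts standing behind it (x over 40 mm); free space before and below the lip. Origin on the table below the lip's front face, midway between the yellow stops; x from lip to back wall (away from robot), y along the rail to the keeper's pivot, z up. Ends at y -150 and +140. Flat front face z 80 to 150 mm, its top edge being the lip.
- station (a point): Lip's front top edge midway between the yellow stops, 150 mm up, rail's axes; the hung carrier's hook point lies here (may be 13 mm to a side, 12 in front). Lip x 0 to 6 mm; channel x 6 to 34, floor 22 mm below lip top; back wall x 34 to 40, top 4 mm above lip. Stops in the channel at y -62 and +62, 12 mm wide, 14 mm above lip.
- keeper (a joint): Angle of the dark steel rocker arm pivoted on the rail about the rail's x axis. 0: its 125 mm long arm lies level over the channel, from the pivot to mid-station, underside 18 mm above the lip, blocking the hooks. 1.4 (end stop): arm nearly upright, its tip 297 mm above the table, station free. Starts at 0 to 0.2. Stiff hinge, stays where left; 2 to 4 N on the pad moves it.
- keeper_pivot (a point): The keeper's hinge axis: in the rail's frame at x 20, y 125 mm, 23 mm above the lip top.
- keeper_pad (a point): Centre of the red tail pad's top face (36 mm along rail x, 50 along the tail, 8 thick), 58 mm from the pivot, away from the long arm. At 0 the tail rises outward at 45 degrees, at 1.4 it falls outward at 35. Pressed straight down 45 mm beyond the pivot (rail y) by shut fingertips it swings fully; its top there ends about 25 mm below the pivot. Free space below.
- blue_carrier: Loose blue steel carrier, blue pot fixed on its tray, 0.3 to 0.65 kg, standing upright. Origin under the tray, mid-width, in the plane of the back plate's rear face; x the way the hooks point (at yaw 0 away from the robot), z up. Back plate 5 mm thick, 100 wide, 108 tall; tray reaches x -67 mm.
- blue_carrier_hook (a point): Mid-width on the plate's rear face, level with the hook arms' underside (origin + 100 mm z). Two hooks at y -35 and +35 mm, each 16 mm wide: arms 8 mm thick reach x 24 mm, then a nose (x 18 to 24 mm) hangs 18 mm below the arm's underside.
- blue_carrier_grip (a point): Centre of the blue carrier's black grip tab, origin + (-7, 0, 133) mm. The tab stands on top between the hooks: 14 mm thick in x, 50 mm wide in y, from 108 to 158 mm above the origin.
- white_carrier: A second carrier of the same shape and size, painted white with a terracotta pot, standing on the table; to be left alone. Origin and axes as for the blue one; total height 158 mm.
- bowl: Loose terracotta bowl, 110 mm across, 55 mm tall, origin under its centre; to be left alone.
- jar_green: Loose jar with a green cap, 68 mm across, 90 mm tall, beside the rail's far end from the keeper; to be left alone.
- glaze_brush: Loose brush, 190 mm long, lying on the table; to be left alone.
Things that resemble listed ones, but are neither listed nor needed, are in the scene too. Leave any purple look-alike of the blue_carrier alone.

How it is judged (in metres and radians):
On the way, in this order (a step that is already met when the one before it is completed fails the run):
1. the keeper is tipped up while the blue carrier still stands on the table (value of joint keeper above 1.1 rad and height (world z) of blue_carrier below 0.03 m), for 0.2 s.
2. the blue carrier is lifted with its hook noses above the lip (height (world z) of blue_carrier_hook above 0.168 m), for 0.05 s.
3. still held by the gripper, the carrier is lowered until its hooks are behind the lip and on it, within 5 mm (contact force between the fingers and blue_carrier above 0.5 N and z of blue_carrier_hook in the frame of station between -0.005 and 0.005 m and x of blue_carrier_hook in the frame of station between -0.016 and 0.005 m and y of blue_carrier_hook in the frame of station between -0.018 and 0.018 m), for 0.05 s.
At the end, for the whole second after the job is handed in: Keeper above 1.1 rad. Blue carrier released, still, hook point within 5 mm of lip height, 16 mm before to 5 mm behind the lip face, within 18 mm of mid-station, tilt under 0.2, square within 0.15 rad. White carrier upright; it, bowl, jar and brush within 30 mm of their starts (value of joint keeper above 1.1 rad and z of blue_carrier_hook in the frame of station between -0.005 and 0.005 m and x of blue_carrier_hook in the frame of station between -0.016 and 0.005 m and y of blue_carrier_hook in the frame of station between -0.018 and 0.018 m and angle between blue_carrier's own z axis and vertical below 0.2 rad and angle between the y axis of blue_carrier and the y axis of rail, either way round below 0.15 rad and linear speed of blue_carrier below 0.02 m/s and contact force between the fingers and blue_carrier below 0.1 N and angle between white_carrier's own z axis and vertical below 0.1 rad and distance of each of white_carrier, bowl, jar_green, glaze_brush from where it was at the start of the episode below 0.03 m); the robot touches nothing.
It fails at once if the white carrier is knocked over (angle between white_carrier's own z axis and vertical above 0.6 rad).
It fails at once if the blue carrier is tipped over (angle between blue_carrier's own z axis and vertical above 0.9 rad).
It also fails if it takes over 58 s, if anything falls off the work surface, if the arm or the gripper's body presses on something with over 40 N, if the wrist force passes 120 N, or if a joint passes its speed limit or range.

## Working session

There is one attempt and no reset: what is moved stays moved. The work goes in short steps, each a Python script; the robot and the scene stay as the last script left them, time stands still between calls to the robot, and variables do not carry over. Pictures are saved under pics/ and viewed, and the job is handed in when it is done.

```bash
mkdir -p pics
python3 - <<'E'
from plant import bot
import cv2
for n in("scene","top","wrist"):
    cv2.imwrite(f"pics/{n}0.png",bot.snapshot(n)[:,:,::-1])
    c=bot.camera_info(n);print(n,c)
print(bot.state(),bot.hold_point_z)
E
```

```text
scene {'vfov': 52.18000263097547, 'cx': 318.555877860753, 'cy': 241.85538667074394, 'k1': -0.11276638737886982, 'R': array([[ 0.76392633,  0.64530118, -0.00171924],
       [ 0.36691231, -0.43655006, -0.82146175],
       [-0.53084077,  0.62690545, -0.57026103]]), 't': array([-403.63062847,  -94.07867784, 1614.91615097])}
top {'vfov': 44.99930068489513, 'cx': 314.8805060880513, 'cy': 245.78693008214282, 'k1': -0.06824723371722015, 'R': array([[-0.02860867, -0.9995898 ,  0.00133449],
       [-0.99560563,  0.02837549, -0.08924273],
       [ 0.08916825, -0.00388174, -0.99600901]]), 't': array([ -43.80935251,  580.38808143, 1641.60702559])}
wrist {'vfov': 59.54640791458927, 'cx': 314.08029538362734, 'cy': 242.65838062783916, 'k1': -0.004972302970537604, 'R': array([[ 4.41569874e-01,  8.97226728e-01, -4.94837388e-04],
       [ 8.64622244e-01, -4.25376130e-01,  2.67364028e-01],
       [ 2.39675660e-01, -1.18487748e-01, -9.63595471e-01]]), 't': array([-499.1327326 ,  -35.22097135,  378.49943553])}
{'time': 0.15, 'q': array([6.38261575e+01, 1.38225085e+01, 2.30692316e-01, 7.65002162e+01,
       1.39109615e-03, 9.00000175e+01]), 'joint_velocities': array([-0.01700644, -0.16226773,  0.25157116, -0.0138936 , -0.04482673,
       -0.11279982]), 'effort': array([ 3.01092143e-06, -3.72635472e+01,  2.52638626e+01,  1.23483184e-02,
        1.60647909e-05, -2.14407862e-05]), 'position': array([220.33191454, 448.30679423, 230.61047287]), 'eef_rot': array([-1.79907968e+02, -1.39106618e-03,  1.53826138e+02]), 'force': array([ 0.49124268, -0.35369106,  0.15511119]), 'moment': array([-0.03227312,  0.02760224, -0.01496983]), 'opening': 85.42337912204111} -18.700000000000003
```

View pics/scene0.png

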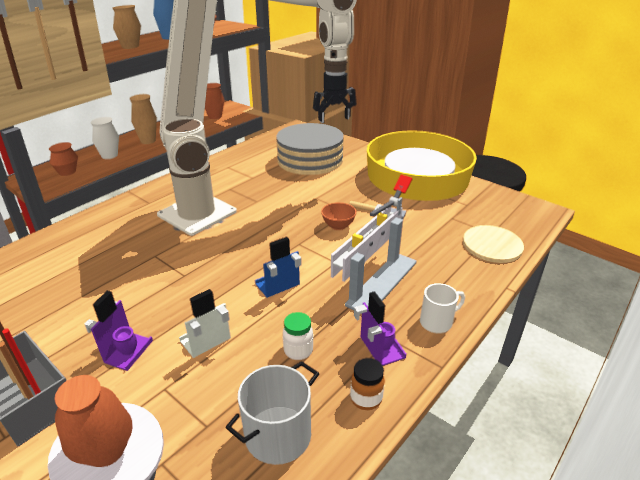

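View pics/top0.png

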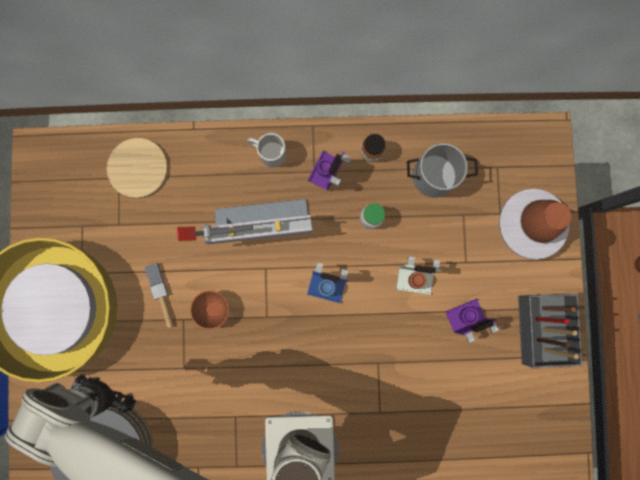

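View pics/wrist0.png

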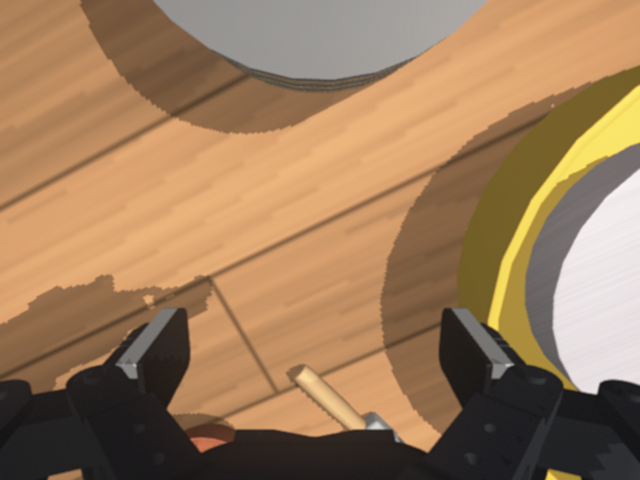

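The top view shows the rail at about (260,228), with the keeper's red pad at (187,233). The blue carrier is at (328,285), the white one at (416,278), and purple look-alikes are at (325,170) and (470,318). Next I'll zoom in.

```bash
cat > h.py <<'E'
import numpy as np,cv2
from plant import bot
def ray(c,u,v):
    f=240/np.tan(np.radians(c['vfov']/2))
    xd,yd=(u-c['cx'])/f,(v-c['cy'])/f
    rd=np.hypot(xd,yd);r=rd
    for _ in range(20): r=rd/(1+c['k1']*r*r)
    s=r/rd if rd>0 else 1
    d=c['R'].T@np.array([xd*s,yd*s,1]);o=-c['R'].T@c['t']
    return o,d/np.linalg.norm(d)
def onz(c,u,v,z):
    o,d=ray(c,u,v);return o+d*(z-o[2])/d[2]
def two(r1,r2):
    (o1,d1),(o2,d2)=r1,r2
    A=np.c_[d1,-d2];s=np.linalg.lstsq(A,o2-o1,rcond=None)[0]
    p,q=o1+s[0]*d1,o2+s[1]*d2
    return (p+q)/2,np.linalg.norm(p-q)
def proj(c,X):
    f=240/np.tan(np.radians(c['vfov']/2))
    p=c['R']@np.asarray(X,float)+c['t'];x,y=p[:2]/p[2];k=1+c['k1']*(x*x+y*y)
    return np.array([c['cx']+f*x*k,c['cy']+f*y*k])
E
python3 - <<'E'
import cv2
a=cv2.imread('pics/top0.png');s=cv2.imread('pics/scene0.png')
cv2.imwrite('pics/topc.png',cv2.resize(a[190:310,165:365],None,fx=4,fy=4,interpolation=cv2.INTER_CUBIC))
cv2.imwrite('pics/scenec.png',cv2.resize(s[165:315,245:445],None,fx=4,fy=4,interpolation=cv2.INTER_CUBIC))
E
```

```text
(no output)
```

View pics/topc.png

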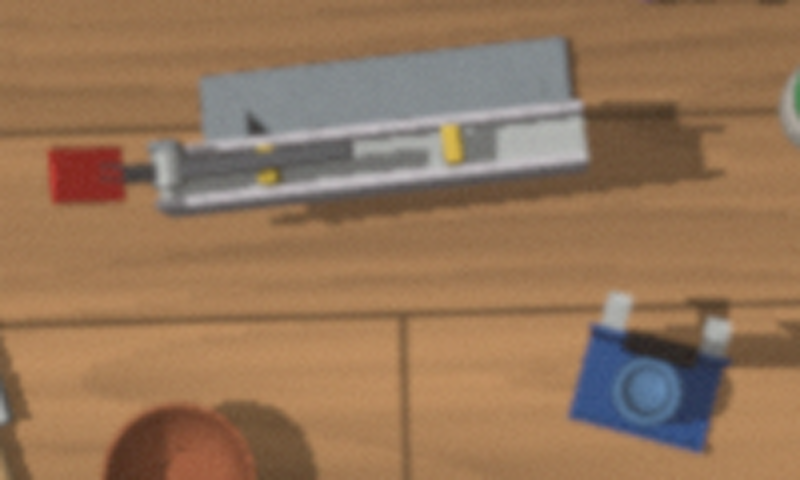

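View pics/scenec.png

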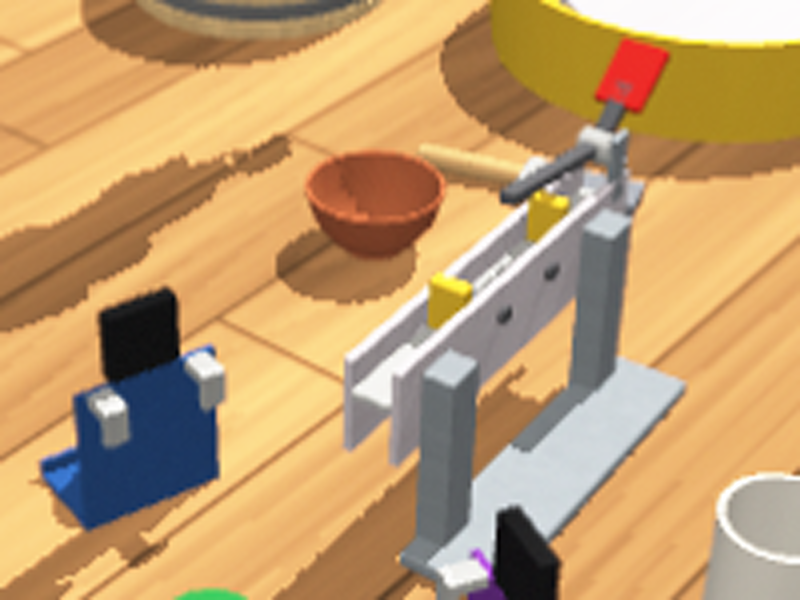

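Run:
```python
from h import *
c=bot.camera_info('top');s=bot.camera_info('scene')
T=lambda x,y:(165+(x-1.5)/4,190+(y-1.5)/4)
S=lambda x,y:(245+(x-1.5)/4,165+(y-1.5)/4)
np.set_printoptions(precision=1,suppress=True)
for n,p,z in [('lip R',(588,163),150),('lip L',(160,208),150),('back R',(583,103),154),('stop R',(452,143),164),('stopL',(265,175),164),
 ('trayFL',(570,417),4),('trayFR',(702,451),4),('plateL',(592,326),108),('plateR',(730,355),108),('tab',(660,345),158),('hookL',(622,293),108),('hookR',(720,318),108)]:
    print(n,onz(c,*T(*p),z))
print('pad',two(ray(c,*T(87,174)),ray(s,*S(633,76))))
print('stopR',two(ray(c,*T(452,143)),ray(s,*S(452,286))))
print('stopL',onz(s,*S(549,200),164))
print('tab',two(ray(c,*T(660,347)),ray(s,*S(138,305))))
print('pad',onz(c,187,233,240))
```

```text
lip R [609.3 -52.4 150. ]
lip L [587.3 234.2 150. ]
back R [649.3 -50.2 154. ]
stop R [623.6  37.2 164. ]
stopL [605.9 161.5 164. ]
trayFL [441.7 -34.    4. ]
trayFR [ 414.5 -128.8    4. ]
plateL [502.4 -51.9 108. ]
plateR [ 480.  -145.3  108. ]
tab [486.3 -96.4 158. ]
hookL [524.4 -73.  108. ]
hookR [ 505.4 -139.3  108. ]
pad (array([604.8, 270.4, 207.4]), np.float64(0.017924523830186036))
stopR (array([623.9,  37.4, 161.6]), np.float64(0.0923197370348875))
stopL [614.8 157.7 164. ]
tab (array([484.5, -97. , 156.5]), np.float64(1.651271255532193))
pad [601.3 261.7 240. ]
```

Run:
```python
from h import *
np.set_printoptions(precision=1,suppress=True)
w=bot.camera_info('wrist');st=bot.state()
from scipy.spatial.transform import Rotation as Ro
R=Ro.from_euler('xyz',st['eef_rot'],degrees=True).as_matrix()
p=-w['R'].T@w['t'];print('cam in tool',R.T@(p-st['position']),'fwd',R.T@w['R'][2])
psi=np.radians(4.39);rx=np.array([np.cos(psi),np.sin(psi)]);ry=np.array([-rx[1],rx[0]]);S=np.array([597.8,97.1])
P=S+20*rx+170*ry;print('press',P,np.hypot(*P))
# yaw so jaws along rail x, candidates
for yaw in (94.4,-85.6):
    for z in (250,146): print(yaw,z,bot.solve_ik([*P,z],[180,0,yaw]))
    print('tool x dir',np.cos(np.radians(yaw)),np.sin(np.radians(yaw)))
```

```text
cam in tool [  67.    -0.4 -143.3] fwd [-0.3  0.   1. ]
press [604.7 268.1] 661.5070756294996
94.4 250 [ 23.9  33.2  32.2  89.    0.  109.5]
94.4 146 [ 23.9  34.8  19.6  74.8   0.  109.5]
tool x dir -0.07671902812681869 0.9970527522269202
-85.6 250 [ 23.9  33.2  32.2  89.    0.  -70.5]
-85.6 146 [ 23.9  34.8  19.6  74.8   0.  -70.5]
tool x dir 0.07671902812681881 -0.9970527522269202
```

Run:
```python
from h import *
np.set_printoptions(precision=1,suppress=True)
bot.command_gripper(0)
bot.move_pose([500,280,330],[180,0,94.4])
bot.move_pose([604.7,268.1,290],[180,0,94.4])
w=bot.camera_info('wrist');cv2.imwrite('pics/w1.png',bot.snapshot('wrist')[:,:,::-1])
print(bot.state()['time'],bot.state()['position'],bot.state()['force'])
P=[604.7,268.1]
for z in (235,):
    bot.move_linear([*P,z],v=120)
for z in (215,205,195,185,175,165,158,152,148):
    bot.move_linear([*P,z],v=60);s=bot.state();print(z,s['force'],s['position'])
    if s['force'][2]>15:break
cv2.imwrite('pics/s2.png',bot.snapshot('scene')[:,:,::-1]);print(bot.state()['time'])
```

```text
2.775 [603.7 269.3 289.8] [-0.3  0.4  0.7]
215 [-0.2  0.1  0.3] [604.4 267.9 214.4]
205 [ 0.8 -0.5  0.2] [604.4 267.9 204.3]
195 [0.2 0.3 0.8] [604.3 267.9 194.1]
185 [-0.6  0.6  1. ] [604.3 267.8 184.1]
175 [-0.6 -0.3 -0.1] [604.3 267.8 174.2]
165 [-0.9 -0.3 -0.2] [604.4 267.8 164.3]
158 [-0.6 -0.   0.5] [604.4 268.1 157.4]
152 [1.7 0.1 1.1] [604.6 268.2 151.7]
148 [-1.8  1.4  9.9] [605.2 269.3 150.6]
6.2667
```

```bash
python3 -c "
import cv2
s=cv2.imread('pics/s2.png');w=cv2.imread('pics/w1.png')
cv2.imwrite('pics/s2c.png',cv2.resize(s[60:285,245:545],None,fx=2.6,fy=2.6))"
```

```text
(no output)
```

View pics/s2c.png

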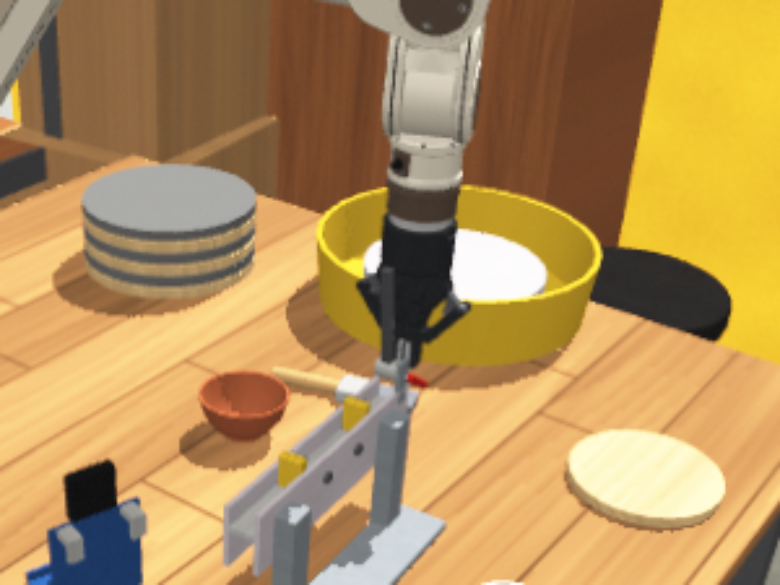

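View pics/w1.png

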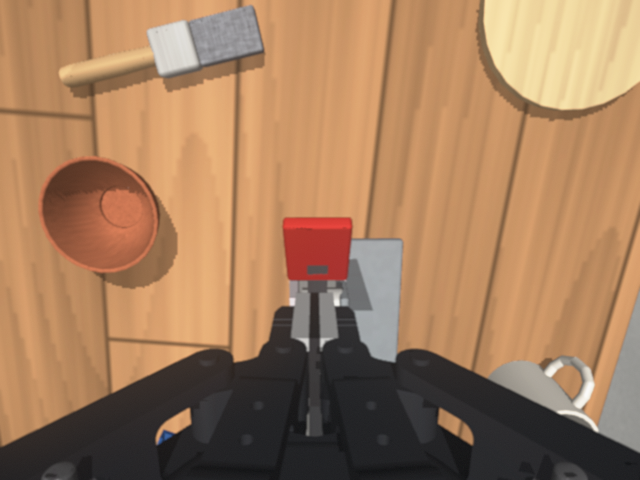

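The crop shows the keeper arm upright at about (388,320) with the pad pushed down. The contact force rose to 10 N at z 150.6, which is the end stop. Next I'll back off and look at the station and the carrier with the wrist camera.

Run:
```python
from h import *
import pickle
np.set_printoptions(precision=1,suppress=True)
bot.move_linear([604.7,268.1,300],v=250)
def look(n):
    bot.dwell(.15);w=bot.camera_info('wrist');cv2.imwrite(f'pics/{n}.png',bot.snapshot('wrist')[:,:,::-1]);pickle.dump(w,open(n+'.pkl','wb'))
bot.move_pose([603,0,360],[180,0,94.4])
bot.command_gripper(50,60)
look('w3')
bot.move_pose([480,-190,320],[180,0,74.5]);look('w4')
cv2.imwrite('pics/s4.png',bot.snapshot('scene')[:,:,::-1])
print(bot.state()['time'])
```

```text
9.9917
```

View pics/w3.png

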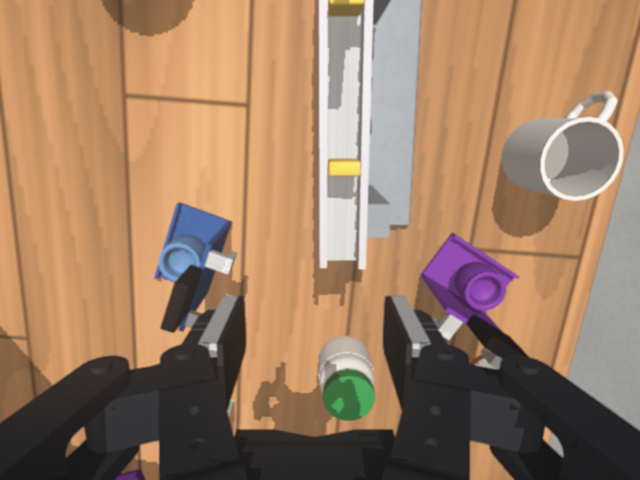

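View pics/w4.png

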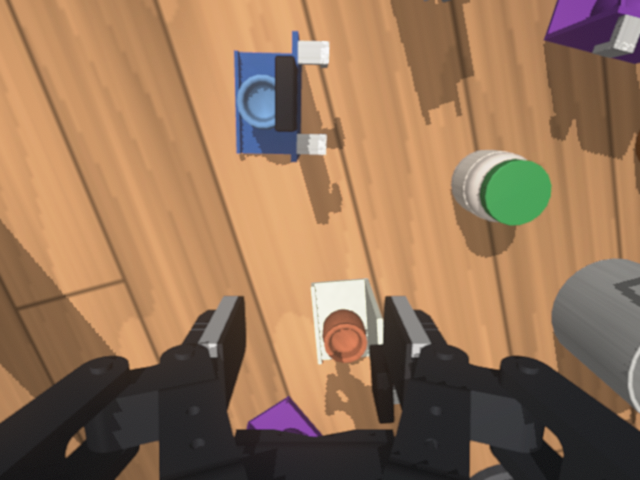

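View pics/s4.png

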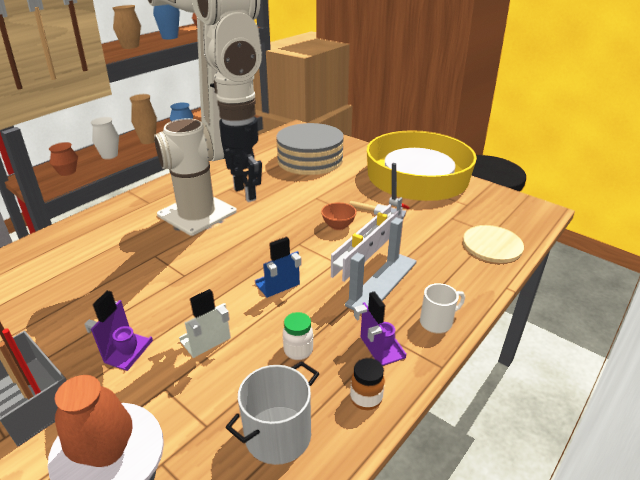

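The keeper stays up in the scene view. In w4 the blue carrier sits at (270,100), with its black tab at (285,93) and its hooks at (313,52) and (311,144). In w3 the lip runs from (319,0) to (322,268), and the stops are at (345,168) and (346,5). I'll measure these with masks.

Run:
```python
from h import *
import pickle
np.set_printoptions(precision=1,suppress=True)
w=pickle.load(open('w3.pkl','rb'));im=cv2.imread('pics/w3.png').astype(int)
# lip outer edge: per row, first column of bright low-sat from 305
pts=[]
for r in range(20,262,10):
    row=im[r,300:345];m=(row.min(1)>170)&(row.max(1)-row.min(1)<40)
    if m.any(): pts.append(onz(w,300+np.argmax(m)-.5,r,150)[:2])
pts=np.array(pts);A=np.polyfit(pts[:,1],pts[:,0],1);print('lip x=a*y+b',A,'yaw',np.degrees(np.arctan(-A[0])),np.abs(np.polyval(A,pts[:,1])-pts[:,0]).max())
hsv=cv2.cvtColor(cv2.imread('pics/w3.png'),cv2.COLOR_BGR2HSV)
m=cv2.inRange(hsv,(20,150,120),(35,255,255));m[:,:300]=0;m[:,400:]=0
n,l,s,ce=cv2.connectedComponentsWithStats(m)
for i in range(1,n):
    if s[i,4]>60: print('stop',s[i],ce[i],onz(w,*ce[i],164))
col=np.where((im[:,322].min(1)>170))[0];print('lip end row',col.max(),onz(w,322,col.max()+.5,150))
w=pickle.load(open('w4.pkl','rb'));b=cv2.imread('pics/w4.png');hsv=cv2.cvtColor(b,cv2.COLOR_BGR2HSV)
roi=np.zeros(b.shape[:2],np.uint8);roi[20:190,220:345]=255
mt=(b.max(2)<60).astype(np.uint8)*255&roi
n,l,s,ce=cv2.connectedComponentsWithStats(mt)
for i in range(1,n):
    if s[i,4]>100: print('black',s[i],ce[i],cv2.minAreaRect(np.argwhere(l==i)[:,::-1].astype(np.float32)))
mw=((b.min(2)>170).astype(np.uint8)*255)&roi
n,l,s,ce=cv2.connectedComponentsWithStats(mw)
for i in range(1,n):
    if s[i,4]>100: print('white',s[i],ce[i],onz(w,*ce[i],108))
cv2.imwrite('pics/w4c.png',cv2.resize(b[20:190,220:345],None,fx=4,fy=3.5,interpolation=cv2.INTER_NEAREST))
```

```text
lip x=a*y+b [ -0.1 607.8] yaw 4.774962761350673 0.41691428139881737
stop [329 160  30  15 113] [340.3 165.7] [621.7  38.5 164. ]
lip end row 382 [ 624.2 -169.3  150. ]
black [275  62  24  69 859] [288.2 107.4] ((286.2051086425781, 96.01258850097656), (22.728517532348633, 68.29267883300781), 1.023030161857605)
white [298  41  32  23 688] [313.2  51.6] [514.2 -69.6 108. ]
white [308 134  18  21 341] [317. 144.] [ 498.5 -138.3  108. ]
```

View pics/w4c.png

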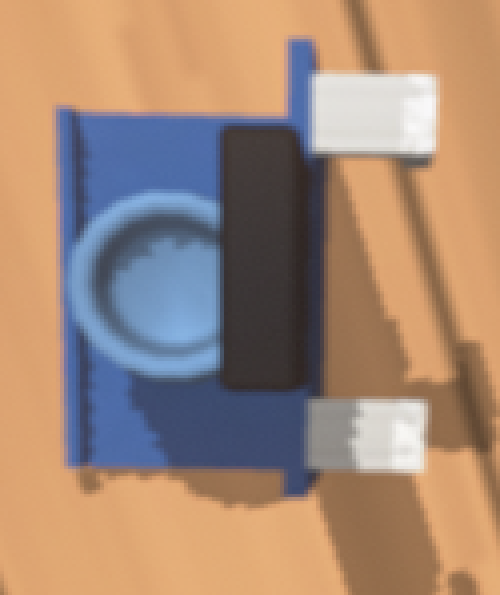

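Run:
```python
from h import *
import pickle
np.set_printoptions(precision=1,suppress=True)
w=pickle.load(open('w4.pkl','rb'))
C=lambda x,y:(220+x/4-.5,20+y/3.5-.5)
f=lambda x,y,z:onz(w,*C(x,y),z)
a,b_,c,d=[f(*p,158) for p in((222,127),(295,127),(222,388),(303,388))]
print('tab',(a+b_+c+d)/4,'sizes',np.linalg.norm(a-c),np.linalg.norm(a-b_),np.linalg.norm(c-d),'yaw',np.degrees(np.arctan2(-(a-c)[0],(a-c)[1])))
p,q=f(315,40,108),f(318,495,108);print('plate rear',p,q,np.linalg.norm(p-q),'yaw',np.degrees(np.arctan2(-(p-q)[0],(p-q)[1])),(p+q)/2)
h1,h2=f(374,113,108),f(367,435,108);print('hooks',h1,h2,np.linalg.norm(h1-h2),np.degrees(np.arctan2(-(h1-h2)[0],(h1-h2)[1])))
```

```text
tab [486. -98. 158.] sizes 48.55367883587542 12.285312656350566 14.245984985313225 yaw -16.79009625151392
plate rear [507.  -52.3 108. ] [ 480.4 -147.5  108. ] 98.9102972948259 yaw -15.595570432104408 [493.7 -99.9 108. ]
hooks [514.  -69.6 108. ] [ 494.  -136.8  108. ] 70.11370824454286 -16.61012818338482
```

Run:
```python
from h import *
np.set_printoptions(precision=1,suppress=True)
P=[486.3,-97.8]
bot.move_pose([*P,200],[180,0,74])
bot.move_linear([*P,117.3],v=120)
s=bot.state();print(s['position'],s['force'])
cv2.imwrite('pics/s5.png',bot.snapshot('scene')[:,:,::-1])
bot.command_gripper(0,60);s=bot.state();print(s['position'],s['force'],s['moment'],s['opening'],s['time'])
bot.move_linear([*P,132.3],v=60);s=bot.state();print(s['position'],s['force'],s['opening'])
bot.move_linear([*P,214],v=120);bot.dwell(.2);s=bot.state();print(s['position'],s['force'],s['moment'],s['opening'],s['time'])
cv2.imwrite('pics/w5.png',bot.snapshot('wrist')[:,:,::-1]);cv2.imwrite('pics/s6.png',bot.snapshot('scene')[:,:,::-1])
a=cv2.imread('pics/s5.png')[150:310,200:400];b=cv2.imread('pics/s6.png')[150:310,200:400]
cv2.imwrite('pics/s56.png',cv2.resize(np.hstack([a,b]),None,fx=2,fy=2))
```

```text
[487.2 -98.3 118.3] [-0.6  0.4 -0.3]
[486.6 -97.8 117.9] [-0.4  0.2  4.6] [ 0.   0.2 -0.1] 13.168521843211213 11.9583
[486.5 -97.8 132.5] [-0.4  0.3 -3.2] 13.364701202505877
[485.7 -97.7 213. ] [-0.6  0.6 -3.4] [-0. -0. -0.] 13.377846893573215 13.3917
```

View pics/s56.png

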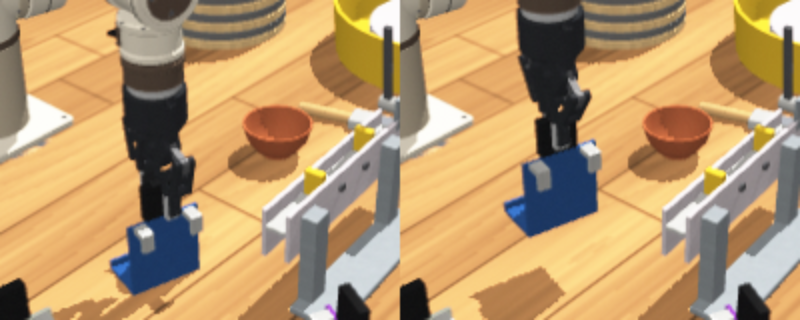

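View pics/w5.png

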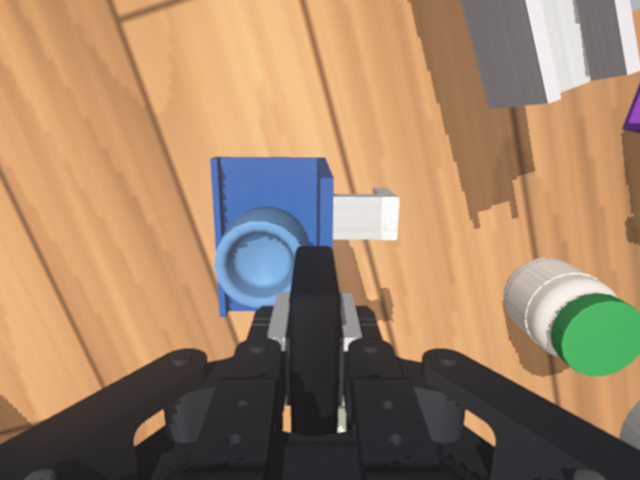

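The carrier is held square and hangs upright. Now I'll move it in front of the station, then over the lip, and look.

```bash
cat > st.py <<'E'
from h import *
psi=np.radians(4.6);rx=np.array([np.cos(psi),np.sin(psi)]);ry=np.array([-rx[1],rx[0]]);S=np.array([598.8,97.5])
def tcp(hx,hy,hz): return [*(S+(hx-7)*rx+hy*ry),hz+17.9]   # hook point in station x,y; hz world
O=[180,0,94.6]
def pic(n,a):
    np.set_printoptions(precision=1,suppress=True)
    cv2.imwrite(f'pics/{a}.png',bot.snapshot(n)[:,:,::-1])
E
python3 - <<'E'
from st import *
import pickle
bot.move_pose(tcp(-80,0,196),O)
bot.move_linear(tcp(-4,0,196),v=100);bot.dwell(.3)
w=bot.camera_info('wrist');pickle.dump(w,open('w7.pkl','wb'));pic('wrist','w7');pic('scene','s7')
s=bot.state();print(s['position'],tcp(-4,0,196),s['eef_rot'],s['opening'],s['time'],s['force'])
pic('top','t7')
a=cv2.imread('pics/s7.png')[110:310,270:450]
cv2.imwrite('pics/s7c.png',cv2.resize(a,None,fx=3,fy=3,interpolation=cv2.INTER_CUBIC))
E
```

```text
[587.7  96.7 214.1] [np.float64(587.8354323369813), np.float64(96.61781183238256), 213.9] [180.    0.   94.6] 13.544437851257907 15.5833 [-0.1  0.3 -2.5]
```

View pics/w7.png

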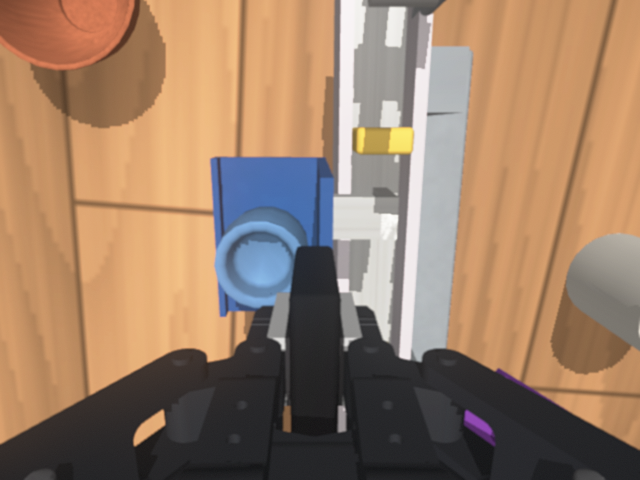

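View pics/s7c.png

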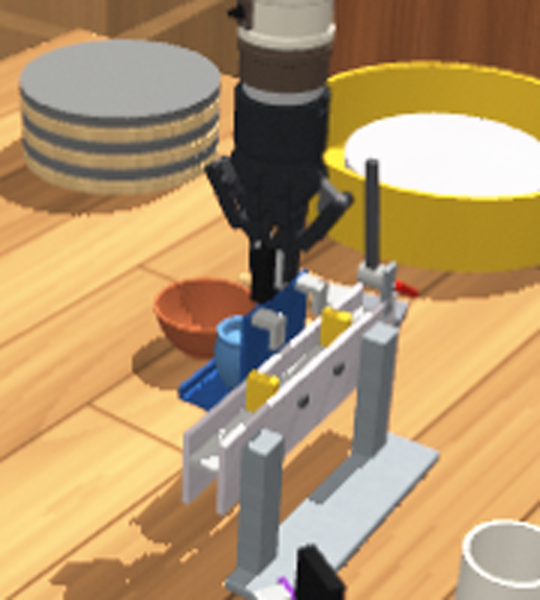

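Run:
```python
from st import *
import pickle
np.set_printoptions(precision=1,suppress=True)
w=pickle.load(open('w7.pkl','rb'));im=cv2.imread('pics/w7.png').astype(int)
L=lambda p:np.array([(p[:2]-S)@rx,(p[:2]-S)@ry,p[2]])
for r in (40,80,120,160,185):
    row=im[r,325:360];m=(row.min(1)>150)&(row.max(1)-row.min(1)<40)
    print(r,325+np.argmax(m),L(onz(w,325+np.argmax(m)-.5,r,150)))
row=im[185,310:345];print([tuple(x) for x in row[15:30]])
print('plate corner rear',L(onz(w,332.5,182,204)),L(onz(w,319,157,204)))
print('hook arm edges top', L(onz(w,345,196,204)),L(onz(w,345,240,204)))
hsv=cv2.cvtColor(cv2.imread('pics/w7.png'),cv2.COLOR_BGR2HSV);m=cv2.inRange(hsv,(20,120,100),(35,255,255));m[:100]=0;m[170:]=0;m[:,:340]=0;m[:,430:]=0
ys,xs=np.nonzero(m);print(xs.min(),xs.max(),ys.min(),ys.max())
print('stop top centre(front edge near, far)',L(onz(w,384,ys.min(),164)),L(onz(w,384,ys.max(),164)))
cv2.imwrite('pics/w7c.png',cv2.resize(cv2.imread('pics/w7.png')[100:280,300:450],None,fx=4,fy=3.3,interpolation=cv2.INTER_NEAREST))
```

```text
40 340 [  0.8 105.  150. ]
80 339 [  0.6  88.  150. ]
120 339 [  0.8  70.1 150. ]
160 338 [  0.6  51.4 150. ]
185 338 [  0.8  39.3 150. ]
[(np.int64(173), np.int64(111), np.int64(75)), (np.int64(173), np.int64(111), np.int64(75)), (np.int64(172), np.int64(111), np.int64(75)), (np.int64(173), np.int64(111), np.int64(75)), (np.int64(174), np.int64(112), np.int64(76)), (np.int64(173), np.int64(111), np.int64(75)), (np.int64(174), np.int64(112), np.int64(75)), (np.int64(170), np.int64(111), np.int64(80)), (np.int64(153), np.int64(111), np.int64(92)), (np.int64(129), np.int64(111), np.int64(108)), (np.int64(113), np.int64(109), np.int64(114)), (np.int64(110), np.int64(109), np.int64(114)), (np.int64(137), np.int64(135), np.int64(142)), (np.int64(197), np.int64(194), np.int64(205)), (np.int64(235), np.int64(233), np.int64(239))]
plate corner rear [ -4.1  47.6 204. ] [ -9.1  56.5 204. ]
hook arm edges top [  0.5  42.4 204. ] [  0.9  25.7 204. ]
353 412 127 153
stop top centre(front edge near, far) [ 20.3  66.9 164. ] [ 20.8  55.6 164. ]
```

View pics/w7c.png

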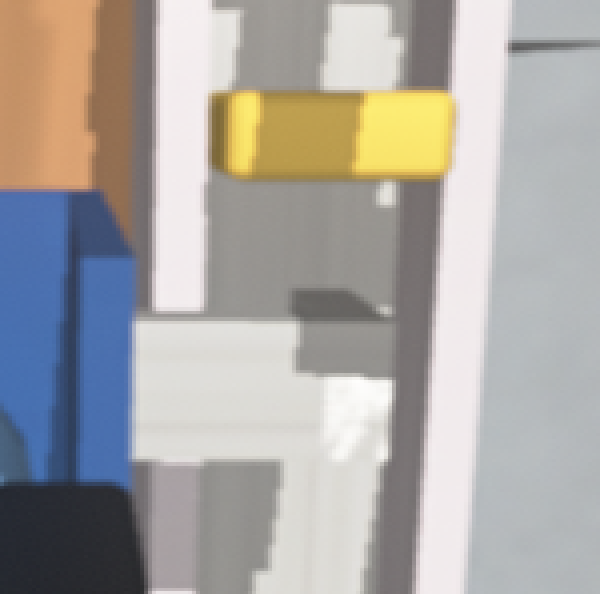

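All consistent: the lip face reads x +0.7, the plate's rear face −4.1, hook centre y 34 (35 expected), and stop centre y 61 (62 expected). Lowering now.

Run:
```python
from st import *
np.set_printoptions(precision=1,suppress=True)
bot.move_linear(tcp(-3.5,0,172),v=80)
for hz in (165,160,156,154,152,151,150,149,148,147):
    bot.move_linear(tcp(-3.5,0,hz),v=25);bot.dwell(.1);s=bot.state();print(hz,s['position'],s['force'],s['moment'])
    if s['force'][2]>5 or np.hypot(*s['force'][:2])>10:break
bot.dwell(.15);pic('scene','s8');pic('wrist','w8');s=bot.state();print(s['time'],s['opening'])
a=cv2.imread('pics/s8.png')[110:310,270:450]
cv2.imwrite('pics/s8c.png',cv2.resize(a,None,fx=3,fy=3,interpolation=cv2.INTER_CUBIC))
```

```text
165 [588.4  96.7 183.1] [-0.2 -0.1 -2.8] [-0.  0. -0.]
160 [588.3  96.6 177.9] [-0.6 -0.5 -2.7] [ 0. -0.  0.]
156 [588.3  96.6 173.8] [ 0.1 -0.6 -2.7] [ 0. -0. -0.]
154 [588.3  96.6 171.9] [-0.2 -0.4 -3.5] [0. 0. 0.]
152 [588.3  96.6 169.9] [ 1.1  0.7 -3.5] [-0.  -0.1  0. ]
151 [588.3  96.7 168.9] [ 0.2  0.3 -3. ] [ 0. -0.  0.]
150 [588.5  96.7 168.1] [-0.1  1.4 -2.9] [-0.  -0.1  0. ]
149 [588.5  96.7 168. ] [-1.7  0.3  5.7] [-0.1  0.5  0. ]
19.475 13.697898087912895
```

View pics/s8c.png

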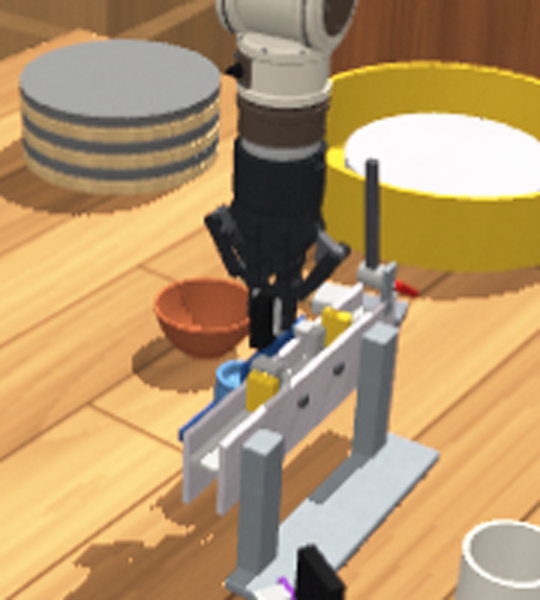

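View pics/w8.png

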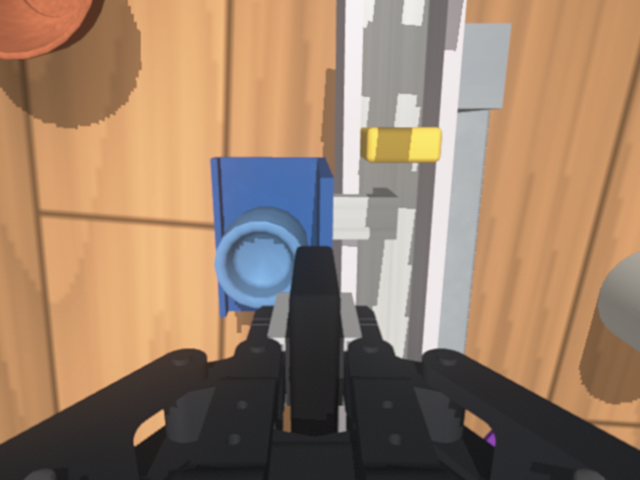

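The hooks met the lip at hook height 150 mm, exactly as expected, with the noses in the channel. Releasing.

Run:
```python
from st import *
np.set_printoptions(precision=1,suppress=True)
p=tcp(-3.5,0,150)
bot.command_gripper(20);print(bot.state()['force']);bot.command_gripper(42);bot.dwell(.3)
print(bot.state()['opening'],bot.state()['force'])
bot.move_linear([*p[:2],250],v=100)
bot.move_linear([p[0]-30,p[1]-110,330],v=200);bot.dwell(.8)
import pickle
pickle.dump(bot.camera_info('wrist'),open('w9.pkl','wb'));pic('wrist','w9');pic('scene','s9');pic('top','t9');s=bot.state();print(s['time'],s['force'])
a=cv2.imread('pics/s9.png')[110:310,270:450]
cv2.imwrite('pics/s9c.png',cv2.resize(a,None,fx=3,fy=3,interpolation=cv2.INTER_CUBIC))
```

```text
[-0.2 -0.1  0.2]
41.741236411496736 [ 0.   0.  -0.9]
23.1417 [-0.4 -0.3 -0.7]
```

View pics/s9c.png

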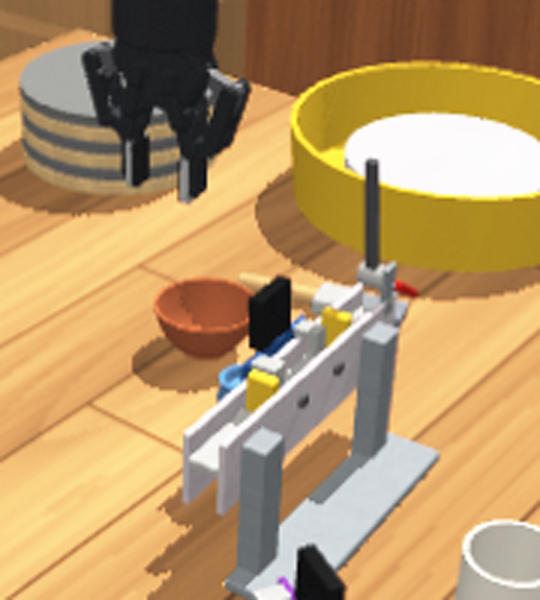

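View pics/w9.png

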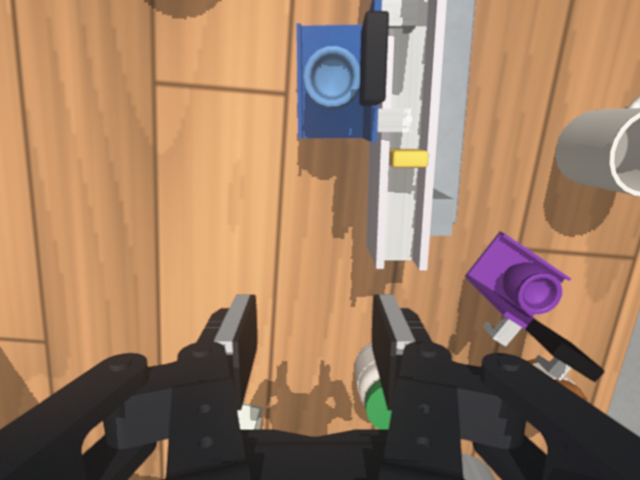

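View pics/t9.png

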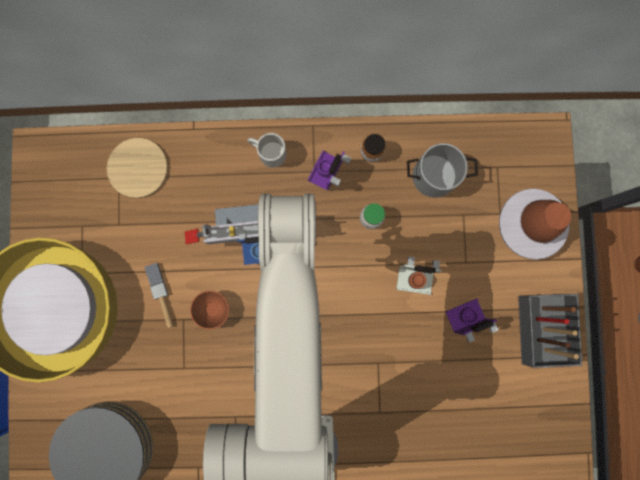

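The carrier hangs free with the keeper up, and the bowl (210,310), brush (158,295), jar (374,216) and white carrier (416,278) are at the same pixels as at the start. One numeric check of the hung pose, then hand in.

Run:
```python
from st import *
import pickle
np.set_printoptions(precision=1,suppress=True)
w=pickle.load(open('w9.pkl','rb'))
L=lambda p:np.array([(p[:2]-S)@rx,(p[:2]-S)@ry,p[2]])
q=[L(onz(w,u,v,208)) for u,v in ((366,12),(388,12),(363,104),(383,104))];print('tab',np.mean(q,0),'expect ~(-11,0); yaw err',np.degrees(np.arctan2(-(q[0]-q[2])[0],(q[0]-q[2])[1])))
print('near hook',L(onz(w,396,121,158)),'tray front L/R (z~54)',L(onz(w,300,25,57)),L(onz(w,298,139,57)))
print('plate rear near corner',L(onz(w,378,139,158)))
a,b=[cv2.imread(f'pics/{n}.png')[110:310,270:450] for n in('s9','s9')]
bot.dwell(.5);pic('wrist','w10')
print('diff',np.abs(cv2.imread('pics/w9.png').astype(int)-cv2.imread('pics/w10.png')).max())
bot.hand_in();print(bot.state()['time'])
```

```text
tab [-13.   -2.1 208. ] expect ~(-11,0); yaw err -0.24915399926243242
near hook [ 10.6 -36.3 158. ] tray front L/R (z~54) [-61.1  48.2  57. ] [-64.  -51.7  57. ]
plate rear near corner [ -1.9 -49.  158. ]
diff 46
the job is handed in; nothing more can be done
the job is handed in; nothing more can be done
```

The blue carrier is hanging on the rail between the yellow stops with the keeper up, and I have handed the job in at about 24 s of the 58 s; no verdict is reported.

**What I did:** I pressed the red pad down until the force rose to 10 N at the end stop, leaving the arm upright. I then gripped the blue carrier's tab, lifted it and carried it over the lip. I lowered it until the hooks touched with the hook point at about 150 mm, opened the gripper and backed away.

**Last checks:**

| Check | Result |
|---|---|
| Hook position along the lip | about 1–2 mm from mid-station |
| Plate's rear face | about 2–4 mm in front of the lip |
| Squareness to the rail | within about 0.3° |
| Tilt | a tray-edge reading and the tab position both suggest only a few degrees |
| Keeper | upright in the last scene picture |
| Bowl, brush, jar and white carrier | at their starting pixels in the top view; checked by eye only |

**Disagreements:**
- **Rail calibration:** the wrist and top cameras differed by about 2 mm and 0.4° on the rail's pose, so I used values between the two.
- **Stillness:** two wrist pictures about 0.5 s apart differed by up to 46 grey levels at some pixel. I handed in without finding out why, so stillness was judged from the views, not proven.

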